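# Lay the tall spice jar in the flip-top caddy and shut the lid

## Robot

A 7-joint arm with a two-finger parallel gripper is mounted at the origin on the work surface. World frame = base frame: x ahead of the robot, y to its left, z up, the work surface at z = 0. Lengths are in mm, angles in rad, forces in N, time in s.
With the tool pointing down it reaches from about 400 to 850 mm from the base axis. Payload 4.5 kg.
Tool frame: the origin (TCP) lies on the centre line of the jaws, within the pads' length; the fingertips stand 22 mm ahead of it and the grasp point (between the pads) lies 3 mm ahead of it; z points along the fingers, y is the line along which they close (so a half turn about z gives the same grasp; the last joint's range is limited). The gripper opens to 85 mm and grips with 20 to 120 N. Pads are 22 mm wide; open, the fingers measure 114 mm over their backs; the gripper's body (76 mm by 85 mm) begins 54 mm behind the grasp point. The pads swing forward as they close: fully open they stand 13 mm farther back than shut.
Start: joints at [0.034, 0.689, -0.195, 1.565, 0.157, 0.902, -0.215], TCP at [625.022, 0.025, 253.317] pointing down, gripper open.
Joint ranges: [-3.01, 3.01], [-0.46, 2.08], [-1.47, 1.51], [0.13, 2.56], [-1, 4.14], [0.04, 2.09], [-2.66, 2.66]. Speed limits (rad/s): [2.57, 2.57, 3.14, 3.14, 3.14, 3.14, 3.14].

## Interface

Orientations are given as a unit quaternion [w, x, y, z].
In Python, from station import arm gives the robot as it stands. The module is installed in compiled form; this text tells all that it offers.
- The arm moves only by the tool drive_tool, never from a script. Its argument "plan" is a list of rows, each a list of 2 entries, a list of its own where there are three numbers: the shift along the tool's x, y, z in cm, then the turn, a rotation vector about the tool's x, y, z in degrees. A call has 1 to 5 rows; each row shifts and turns the commanded pose from where the row before left it, along the tool's axes as they then stand; what a row does not reach is not made up. A row lasts 1/12 s, in which the tool goes at most 41.7 mm and 7.16 degrees, less where a joint would pass 70% of its speed; a pose out of reach is approached as far as the arm can. A call with a gripper value outside its range is refused whole. "gripper" is the finger opening in cm, from 0 to 8.54, set as the call begins (left out, the last holds). The fingers move at their own pace and stop on an object; "squeeze" is the grip in N (left out, the last holds). Time passes only in rows, so rows that do not move let the fingers close. It gives the time, the measured TCP pose, the force, the opening and the grip force at its end, in the units of the state.
- arm.read_state(): the state, without advancing time (a new reading comes with each control period).
- arm.read_camera(name): name is "scene" or "side" or "wrist"; returns a dict with "image" (480x640x3 uint8, red, green, blue), "mtx" (3x3 intrinsics, pixels), "k1" (the pictures are not rectified: a ray, as slopes to the right and down, at radius r is drawn at 1 + k1 r^2 times it, then the intrinsics apply), "xyz" and "attitude" of the camera in the world. Camera axes: x right, y down, z forward; pixel columns grow to the right and rows downward; lengths in mm; the calibration is good to about 2 mm. A picture is of the moment at which its call begins. There is no depth.
- arm.job_done(): hands the job in; it is judged then, once.
The state is a dict: "t": time; "joint_positions": joint angles; "qvel": joint speeds; "tau": joint torques, N m; "position": TCP position; "orientation": TCP orientation; "ft_force": force on the tool from outside, world axes, zero at the start; "wrist_torque": the same for the moment, N m; "gripper_width": opening from 0.0 (shut) to 1.0 (fully open); "grip_force": force on a finger pad.
Only numpy, scipy, OpenCV 4.12 (cv2) and the standard library are available. Lean on these libraries where they do the work, as an engineer would, in place of code of your own. Each camera call takes 0.05 s, during which the arm holds its last target. There are 200 camera calls.

## Task

Of the three red-capped spice jars standing on the counter, take the one tall one and lay it on its side in the grey cradle inside the open caddy, cap towards the caddy's orange end; set it down rather than dropping it and let go. Then flip the caddy's lid fully shut. Leave the two short jars standing where they are and do not disturb the brush, whisk, measuring cup or salt cellar.

Things in the scene. Friction and masses are not known exactly. Their poses are not given: they have to be found in the camera images.
- caddy: white plastic trough fixed to the counter, 144 mm along its x, 145 along y, 72 high. Origin: centre of the underside; x to the hinge wall, y to the orange end, z up. Walls 4 mm: hinge (+x) and front (-x) walls 72 high, end walls (+y orange, -y white) 30 high. Floor 5 mm. A grey V cradle, 104 mm long along y, about 31 wide, flanks at 40 degrees, runs along the middle
- cradle (a point): point fixed in the caddy, 42 mm above its underside at the centre of the cradle: where the middle of a 44 mm thick jar lies when it rests in the cradle along the caddy's y axis; axes as the caddy's
- lid (a joint): lid hinge angle, rad: 0 shut (level on the walls), 1.57 upright, to 2.0 leaning back. Lid: clear 6 mm plate, white frame, 146 mm from hinge to free edge, 145 wide. Hinge line along the caddy's y through its x = 72, z = 72 mm, in the plane of the lid's underside. Stiff: it stays where left; 1 to 3 N at the free edge moves it
- lid_edge (a point): middle of the lid's free edge (half-way through its thickness); x of this frame points from the free edge to the hinge, z out of the lid's upper (outer) face
- jar_full: the tall spice jar: round amber glass body 44 mm across and 80 mm high with a paper label, red cap 41 mm across, 105 mm tall in all, about 140 g; stands upright at the start. Origin: centre of its base; z points along the jar to the cap
- jar_full_mid (a point): point on the axis of the tall jar, half-way along it (52.5 mm from its base); axes as the jar's
- jar_full_cap (a point): centre of the top of the tall jar's cap (105 mm from its base)
- jar_short_a: a short spice jar, same girth, colours and cap as the tall one but 75 mm tall in all; origin: centre of its base, z up
- jar_short_b: another short spice jar, the same as the first, 75 mm tall
- brush: orange silicone basting brush lying flat, 205 mm long along its x from handle end (-120 mm) to bristles (+85 mm), 34 mm wide, 18 mm high; origin on the counter below its middle
- measuring_cup: glass measuring cup 90 mm across, 100 mm high, handle to its +y reaching 80 mm from the axis; origin: centre of its base
- salt_cellar: lidded ceramic salt cellar, white with a blue lid, 72 mm across, 60 mm high; origin: centre of its base
- whisk: steel whisk lying flat, 255 mm long along its y (handle to -y), wire head 40 mm across, 40 mm high; origin on the counter below its middle

How it is judged (in metres and radians):
On the way:
1. the tall jar lies in the cradle, cap towards the orange end, let go (angle between the z axis of jar_full and the y axis of caddy, either way round below 0.12 rad and x of jar_full_mid in the frame of cradle between -0.008 and 0.008 m and z of jar_full_mid in the frame of cradle between -0.006 and 0.006 m and y of jar_full_mid in the frame of cradle between -0.02 and 0.02 m and y of jar_full_cap in the frame of cradle above 0.02 m and contact force between the fingers and jar_full below 0.1 N), for 0.3 s.
At the end, for the whole second after the job is handed in: The tall jar lies at rest in the cradle (its axis within 0.12 rad of the caddy's y, its middle within 8 mm across, 20 mm along and 6 mm in height of the site cradle), cap at the orange end; the lid is shut to within 0.06 rad; both short jars stand upright within 30 mm of where they began (angle between the z axis of jar_full and the y axis of caddy, either way round below 0.12 rad and x of jar_full_mid in the frame of cradle between -0.008 and 0.008 m and z of jar_full_mid in the frame of cradle between -0.006 and 0.006 m and y of jar_full_mid in the frame of cradle between -0.02 and 0.02 m and y of jar_full_cap in the frame of cradle above 0.02 m and linear speed of jar_full below 0.03 m/s and value of joint lid below 0.06 rad and angle between each of jar_short_a, jar_short_b's own z axis and vertical below 0.15 rad and distance of each of jar_short_a, jar_short_b from where it was at the start of the episode below 0.03 m); the robot touches nothing.
It fails at once if the tall jar is dropped (moves faster than 0.6 m/s while no finger touches it) (contact force between the fingers and jar_full below 0.05 N and linear speed of jar_full above 0.6 m/s).
It fails at once if a short jar is moved more than 30 mm or tipped (distance of any of jar_short_a, jar_short_b from where it was at the start of the episode above 0.03 m or angle between any of jar_short_a, jar_short_b's own z axis and vertical above 0.4 rad).
It fails at once if the brush, whisk, measuring cup or salt cellar is moved more than 30 mm (distance of any of brush, whisk, measuring_cup, salt_cellar from where it was at the start of the episode above 0.03 m).
It also fails if it takes over 58 s, if anything falls off the work surface, if the arm or the gripper's body presses on something with over 40 N, if the wrist force passes 120 N, or if a joint passes its speed limit or range.

## Working session

There is one attempt and no reset: what is moved stays moved. The work goes in short steps, Python scripts to look and compute and a tool call to move; the robot and the scene stay as the last step left them, time stands still between calls to the robot, and variables do not carry over. Pictures are saved under pics/ and viewed, at most 10 in all, crops included, and the job is handed in when it is done.

Besides the shell and the picture viewer there is one more tool, called after "Call:" by a JSON object that holds its "name" and its "arguments". drive_tool: Moves the arm, as the interface text tells. Its arguments: {"type":"object","properties":{"plan":{"type":"array","items":{"type":"array"}},"gripper":{"type":"number"},"squeeze":{"type":"number"}},"required":["plan"]}

```bash
mkdir -p pics; cat > h.py <<'E'
import numpy as np, cv2, json
from scipy.spatial.transform import Rotation as R
def q2R(q): q=np.array(q,float); return R.from_quat([q[1],q[2],q[3],q[0]])
def camR(c):
    a=np.array(c['attitude'],float)
    return a if a.shape==(3,3) else q2R(a).as_matrix()
def ray(c,u,v):
    K=np.array(c['mtx']); d=np.array([(u-K[0,2])/K[0,0],(v-K[1,2])/K[1,1]]); s=d.copy()
    for _ in range(30): s=d/(1+c['k1']*(s@s))
    return np.array(c['xyz'],float), camR(c)@np.array([s[0],s[1],1])
def at_z(c,u,v,z):
    o,d=ray(c,u,v); return o+d*(z-o[2])/d[2]
def proj(c,p):
    q=camR(c).T@(np.array(p,float)-np.array(c['xyz'],float)); s=q[:2]/q[2]; s=s*(1+c['k1']*(s@s)); K=np.array(c['mtx'])
    return np.array([K[0,0]*s[0]+K[0,2],K[1,1]*s[1]+K[1,2]])
def tri(*obs):
    A=np.zeros((3,3));b=np.zeros(3)
    for c,u,v in obs:
        o,d=ray(c,u,v); d=d/np.linalg.norm(d); P=np.eye(3)-np.outer(d,d); A+=P;b+=P@o
    p=np.linalg.solve(A,b); return p,[round(float(np.linalg.norm((np.eye(3)-np.outer(d/np.linalg.norm(d),d/np.linalg.norm(d)))@(p-o))),1) for o,d in [ray(*x) for x in obs]]
def snap(name,tag):
    from station import arm
    import pickle
    c=arm.read_camera(name); cv2.imwrite(f'pics/{tag}.png',c['image'][:,:,::-1]); pickle.dump(c,open(f'{tag}.pkl','wb')); return c
def load(tag):
    import pickle; return pickle.load(open(f'{tag}.pkl','rb'))
E
python3 - <<'E'
from h import *
from station import arm
for n in ['scene','side','wrist']:
    c=snap(n,n+'0'); print(n,np.round(c['mtx'],1).tolist(),c['k1'],np.round(c['xyz'],1),np.round(c['attitude'],3).tolist())
print(arm.read_state())
E
```

```text
scene [[496.5, 0.0, 324.1], [0.0, 496.5, 235.8], [0.0, 0.0, 1.0]] 0.019471984786682408 [ 888.9 -487.5  902.4] [-0.305, 0.925, 0.215, -0.074]
side [[451.5, 0.0, 322.2], [0.0, 451.5, 242.4], [0.0, 0.0, 1.0]] 0.023425736561338464 [ 106.9 -402.4  524.9] [-0.442, 0.809, -0.339, 0.19]
wrist [[330.5, 0.0, 323.1], [0.0, 330.5, 235.1], [0.0, 0.0, 1.0]] -0.02732324291344717 [623.3  77.8 373.9] [0.154, 0.988, 0.0, -0.001]
{'t': 0.15, 'joint_positions': array([ 0.0337932 ,  0.68980086, -0.19453605,  1.56608919,  0.15730428,
        0.90248562, -0.21513063]), 'qvel': array([ 0.00034593, -0.0031104 , -0.00055605, -0.00403352,  0.00052579,
       -0.00078975,  0.00222465]), 'tau': array([-6.29315091e-04, -5.39936972e+01, -1.26815826e+00, -1.58719003e+01,
        9.24438267e-03,  6.49630194e-03,  1.79077297e-06]), 'position': array([ 6.24547124e+02, -2.53334543e-02,  2.52666759e+02]), 'orientation': array([-4.56848334e-04,  7.07089320e-01,  7.07123899e-01, -5.25506125e-04]), 'ft_force': array([ 0.56545452,  0.44066805, -0.04949526]), 'wrist_torque': array([-0.00307638, -0.04018131, -0.00753474]), 'grip_force': 0.0, 'gripper_width': 0.9959503621904487}
```

View pics/scene0.png

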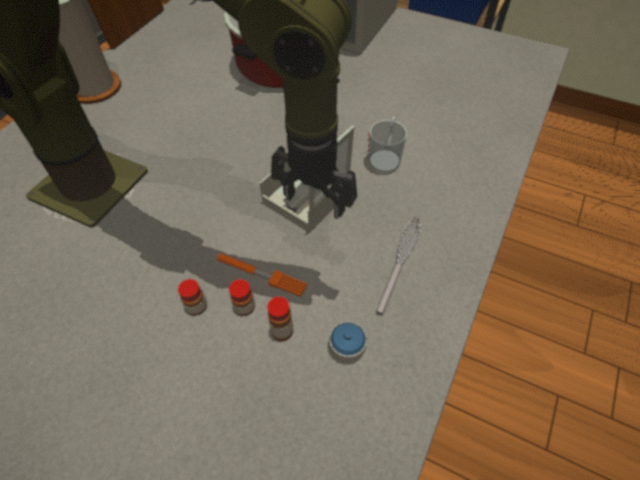

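View pics/side0.png

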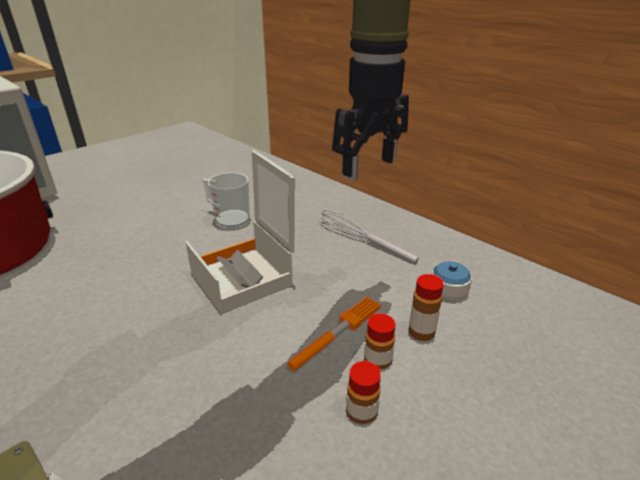

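Scene view: the tall jar's cap is at about (279,305), and the short jars are at (190,288) and (240,288). Side view: the tall jar spans (426,280) to (424,336). The caddy is at (240,270) with its orange end far away, the lid upright to the right and the measuring cup beyond it. I'll enlarge the key regions.

```bash
python3 - <<'E'
from h import *
s=cv2.imread('pics/side0.png');e=cv2.imread('pics/scene0.png')
def crop(im,x,y,w,h,k):
    return cv2.resize(im[y:y+h,x:x+w],None,fx=k,fy=k,interpolation=cv2.INTER_CUBIC)
M=np.zeros((600,800,3),np.uint8)
M[:, :480]=crop(s,180,145,120,150,4)[:600]   # caddy: x=180+u/4,y=145+v/4
M[:320,480:]=crop(s,400,265,80,80,4)
M[320:,480:]=crop(e,250,290,80,70,4)
cv2.imwrite('pics/m0.png',M)
E
```

```text
(no output)
```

View pics/m0.png

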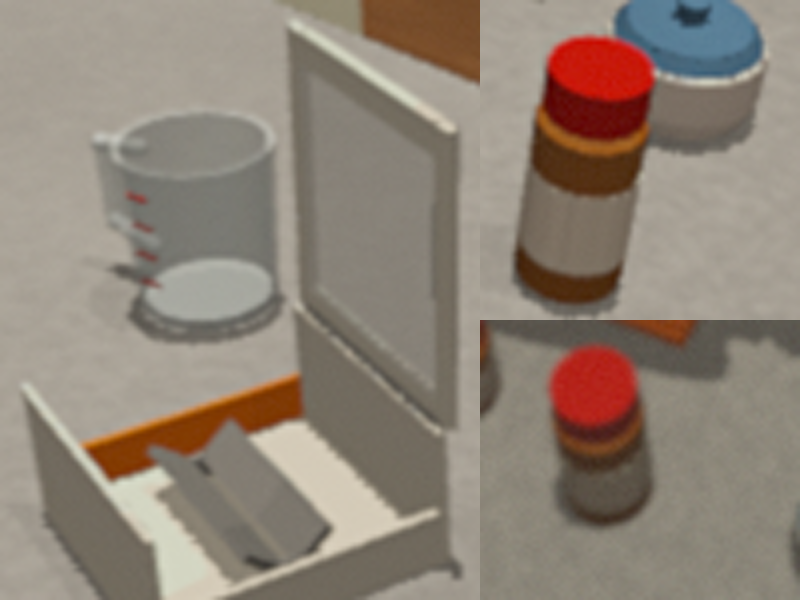

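View pics/wrist0.png

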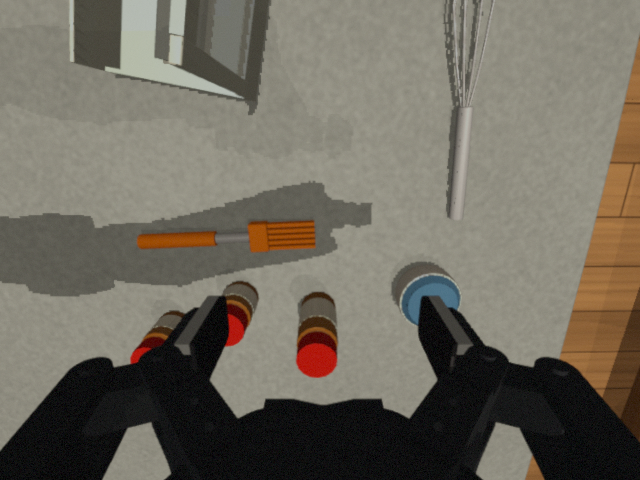

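The crops give the tall jar's cap-top centre: side (430.5,282), scene (278.5,306.2), wrist (316,360). They also give the caddy's wall tops and the lid corners. The orange end faces world +y and the hinge faces +x. Next I fit the poses.

```bash
python3 - <<'E'
from h import *
from scipy.optimize import least_squares
S,E,W=load('side0'),load('scene0'),load('wrist0')
print('cap',tri((S,430.5,282),(E,278.5,306.2),(W,316,360)))
for n,c,u,v in(('S',S,430.5,282),('E',E,278.5,306.2),('W',W,316,360)): print(n,at_z(c,u,v,105).round(1))
print('short S',at_z(S,381,324,75).round(),at_z(S,365,371,75).round(),'E',at_z(E,240,288,75).round(),at_z(E,190,288,75).round())
print('salt',at_z(E,348,333,60).round(),'cupbase',at_z(E,385,161,0).round())
print('whisk',at_z(E,380,311,10).round(),at_z(E,417,219,10).round(),at_z(W,455,218,10).round())
print('brush',at_z(E,218,256,10).round(),at_z(E,303,288,10).round())
f=lambda u,v:(180+u/4,145+v/4)
obs=[((-72,72.5,72),f(25,385)),((-72,-72.5,72),f(157,545)),((72,72.5,72),f(297,305)),((72,-72.5,72),f(444,430))]
lid=[(72.5,f(290,22)),(-72.5,f(457,128))]
def pts(p):
    x,y,a,l=p; Rz=R.from_euler('z',a).as_matrix()
    P=[q for q,_ in obs]+[(72-146*np.cos(l),yy,72+146*np.sin(l)) for yy,_ in lid]
    return [Rz@np.array(q)+[x,y,0] for q in P]
uv=np.array([o for _,o in obs]+[o for _,o in lid])
r=least_squares(lambda p:np.concatenate([proj(S,q)-o for q,o in zip(pts(p),uv)]),[550,150,0,1.6])
print(r.x,r.fun.reshape(-1,2).round(1).tolist())
p=r.x;Rz=R.from_euler('z',p[2]).as_matrix()
for q in [(-72,-72.5,0),(72,-72.5,0),(-72,-72.5,30),(72,-72.5,30),(-72,-72.5,72),(72,-72.5,72)]:
    print(q,proj(W,Rz@np.array(q,float)+[p[0],p[1],0]).round(0), proj(E,Rz@np.array(q,float)+[p[0],p[1],0]).round(0))
E
```

```text
cap (array([ 617.4757439 , -137.74717796,  103.90911543]), [1.6, 1.5, 1.7])
S [ 616.9 -139.9  105. ]
E [ 618.7 -137.   105. ]
W [ 615.8 -136.4  105. ]
short S [ 518. -125.   75.] [ 434. -165.   75.] E [ 522. -122.   75.] [ 436. -164.   75.]
salt [ 746. -109.   60.] cupbase [621. 392.   0.]
whisk [775. -15.  10.] [761. 241.  10.] [773. -18.  10.]
brush [408. -46.  10.] [611. -36.  10.]
[ 4.97096749e+02  1.87844933e+02 -1.79295885e-01  1.62368168e+00] [[-1.0, 0.5], [-0.9, -0.4], [0.1, -1.3], [1.8, 0.4], [-0.2, -0.3], [0.2, 0.2]]
(-72, -72.5, 0) [124.  79.] [262. 204.]
(72, -72.5, 0) [260. 104.] [310. 233.]
(-72, -72.5, 30) [106.  75.] [260. 196.]
(72, -72.5, 30) [254. 102.] [309. 225.]
(-72, -72.5, 72) [75. 67.] [258. 184.]
(72, -72.5, 72) [244.  98.] [309. 213.]
```

```bash
cat > plan.py <<'E'
from h import *
from station import arm
YAW=-10.3
def tool(pitch,yaw=YAW):   # pitch: degrees raised from pointing down towards caddy +y
    R0=np.array([[0,1,0],[1,0,0],[0,0,-1.]])
    return R.from_euler('z',yaw,degrees=True)*R.from_euler('x',pitch,degrees=True)*R.from_matrix(R0)
def rows(wps,start=None):
    s=arm.read_state(); p,Rc=(s['position'],q2R(s['orientation'])) if start is None else start
    print('t',round(s['t'],2),'p',s['position'].round(1),'f',s['ft_force'].round(1),'q',s['joint_positions'].round(2),'w',round(s['gripper_width'],2))
    for tp,tR,n in wps:
        p0,Ra=p,Rc; rv=(Ra.inv()*tR).as_rotvec(degrees=True)
        out=[]
        for i in range(n):
            sh=Rc.inv().apply(p0+(np.array(tp)-p0)*(i+1)/n-p)/10
            out.append([sh.round(2).tolist(),(rv/n).round(2).tolist()])
            p=p0+(np.array(tp)-p0)*(i+1)/n; Rc=Ra*R.from_rotvec(rv*(i+1)/n,degrees=True)
        for k in range(0,n,5): print(json.dumps(out[k:k+5]))
E
python3 - <<'E'
from plan import *
J=np.array([617.,-138,65]); T=tool(70); d=T.apply([0,0,1]); print(d)
rows([((600,-250,240),tool(55),10),(J-110*d,T,5),(J,T,5)])
E
```

```text
[ 0.16801912  0.92454951 -0.34202014]
t 0.15 p [624.5  -0.  252.7] f [ 0.6  0.4 -0. ] q [ 0.03  0.69 -0.19  1.57  0.16  0.9  -0.22] w 1.0
[[[-2.5, -0.25, 0.13], [-0.5, 5.49, 0.95]], [[-2.5, -0.2, -0.11], [-0.5, 5.49, 0.95]], [[-2.48, -0.16, -0.36], [-0.5, 5.49, 0.95]], [[-2.44, -0.12, -0.59], [-0.5, 5.49, 0.95]], [[-2.38, -0.07, -0.82], [-0.5, 5.49, 0.95]]]
[[[-2.29, -0.02, -1.05], [-0.5, 5.49, 0.95]], [[-2.18, 0.02, -1.26], [-0.5, 5.49, 0.95]], [[-2.04, 0.07, -1.46], [-0.5, 5.49, 0.95]], [[-1.89, 0.12, -1.65], [-0.5, 5.49, 0.95]], [[-1.72, 0.16, -1.82], [-0.5, 5.49, 0.95]]]
[[[-2.14, -0.07, 1.74], [-0.0, 3.0, 0.0]], [[-2.23, -0.07, 1.62], [-0.0, 3.0, 0.0]], [[-2.31, -0.07, 1.5], [-0.0, 3.0, 0.0]], [[-2.38, -0.07, 1.38], [-0.0, 3.0, 0.0]], [[-2.45, -0.07, 1.26], [-0.0, 3.0, 0.0]]]
[[[0.0, 0.0, 2.2], [0.0, -0.0, 0.0]], [[-0.0, -0.0, 2.2], [0.0, -0.0, 0.0]], [[-0.0, 0.0, 2.2], [0.0, -0.0, 0.0]], [[-0.0, -0.0, 2.2], [0.0, -0.0, 0.0]], [[0.0, 0.0, 2.2], [0.0, -0.0, 0.0]]]
```

Call:
{"name": "drive_tool", "arguments": {"plan": [[[-2.5,-0.25,0.1],[-0.5,5.5,0.95]],[[-2.5,-0.2,-0.1],[-0.5,5.5,0.95]],[[-2.5,-0.15,-0.35],[-0.5,5.5,0.95]],[[-2.45,-0.1,-0.6],[-0.5,5.5,0.95]],[[-2.4,-0.05,-0.8],[-0.5,5.5,0.95]]], "gripper": 8.5, "squeeze": 40}}

```text
t: 0.57
position: [613.2, -127.0, 247.3]
orientation: [-0.153, 0.715, 0.656, 0.186]
ft_force: [-0.0, 0.4, -0.8]
gripper_width: 0.992
grip_force: 0.0
```

Call:
{"name": "drive_tool", "arguments": {"plan": [[[-2.3,0,-1.05],[-0.5,5.5,0.95]],[[-2.2,0,-1.25],[-0.5,5.5,0.95]],[[-2.05,0.05,-1.45],[-0.5,5.5,0.95]],[[-1.9,0.1,-1.65],[-0.5,5.5,0.95]],[[-1.7,0.15,-1.8],[-0.5,5.5,0.95]]]}}

```text
t: 0.98
position: [599.8, -252.9, 239.4]
orientation: [-0.297, 0.681, 0.566, 0.358]
ft_force: [0.3, -0.7, -0.8]
gripper_width: 0.995
grip_force: 0.0
```

```bash
python3 - <<'E'
from plan import *
c=snap('scene','scene1'); w=snap('wrist','wrist1')
rows([])
im=c['image'][:,:,::-1]; 
M=np.zeros((600,800,3),np.uint8)
M[:,:480]=cv2.resize(im[105:255,250:370],None,fx=4,fy=4,interpolation=cv2.INTER_CUBIC)
M[:240,480:]=cv2.resize(w['image'][:,:,::-1],(320,240))
M[240:480,480:]=cv2.resize(im,(320,240))
cv2.imwrite('pics/m1.png',M)
E
```

```text
t 1.08 p [ 596.9 -259.9  231.5] f [-0.8 -1.7 -1.5] q [ 0.95  1.1  -0.64  1.21 -0.34  1.31  0.47] w 0.99
```

View pics/m1.png

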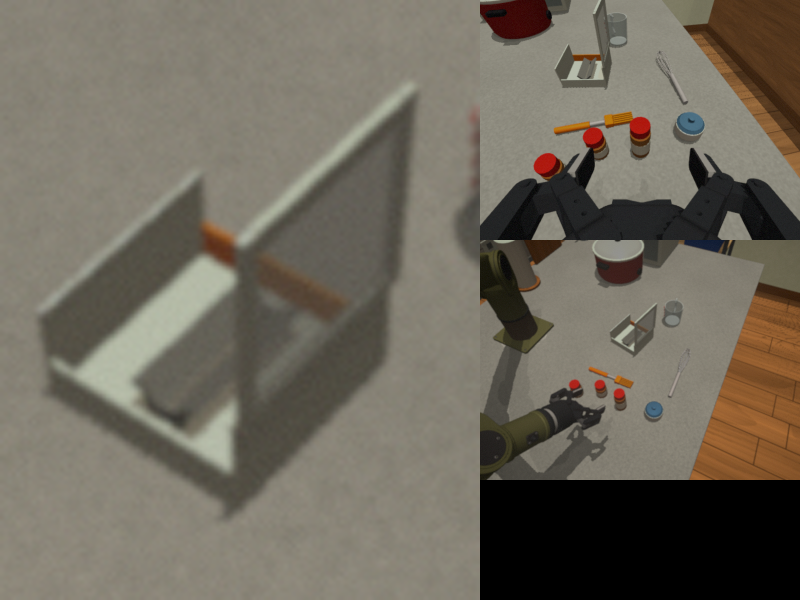

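The mosaic shows the caddy unobstructed: in the scene crop, the front wall top runs (42,315)-(200,175), the lid edge (242,240)-(415,88), and the bottom corner is at (230,517). The tall jar is ahead of the open gripper in the wrist view, cap at about (320,248), with the way clear. I refit the poses jointly.

```bash
python3 - <<'E'
from plan import *
from scipy.optimize import least_squares
S,E,W=load('side0'),load('scene1'),load('wrist1')
f=lambda u,v:(180+u/4,145+v/4); g=lambda u,v:(250+u/4,105+v/4)
o=[(S,(-72,72.5,72),f(25,385)),(S,(-72,-72.5,72),f(157,545)),(S,(72,72.5,72),f(297,305)),(S,(72,-72.5,72),f(444,430)),(S,('L',72.5),f(290,22)),(S,('L',-72.5),f(457,128)),
(E,(-72,-72.5,72),g(42,315)),(E,(-72,72.5,72),g(200,175)),(E,(72,-72.5,0),g(230,517)),(E,(-72,-72.5,0),g(50,392)),(E,('L',-72.5),g(242,242)),(E,('L',72.5),g(415,88)),(E,(72,72.5,72),g(388,282))]
def F(p):
    x,y,a,l=p; Rz=R.from_euler('z',a).as_matrix(); out=[]
    for c,q,uv in o:
        if q[0]=='L': q=(72-146*np.cos(l),q[1],72+146*np.sin(l))
        out.append(proj(c,Rz@np.array(q,float)+[x,y,0])-uv)
    return np.concatenate(out)
r=least_squares(F,[497,188,-.18,1.6],loss='soft_l1'); print(r.x.round(3),F(r.x).reshape(-1,2).round(1).tolist())
print('capW',at_z(W,320,248,105).round(1))
im=W['image'].astype(int); m=((im[:,:,0]>120)&(im[:,:,1]<60)&(im[:,:,2]<60)).astype(np.uint8)
n,l,st,ce=cv2.connectedComponentsWithStats(m)
print([(st[i].tolist(),ce[i].round(1).tolist()) for i in range(1,n) if st[i][4]>100])
J=np.array([617.,-138,65]); T=tool(70); d=T.apply([0,0,1])
rows([(J-110*d,T,5)])
E
```

```text
[ 4.98135e+02  1.88285e+02 -1.89000e-01  1.62200e+00] [[-0.4, -0.1], [-1.1, -0.9], [0.8, -1.5], [2.0, 0.4], [0.5, -0.4], [0.2, 0.2], [-1.6, -0.2], [-0.9, -1.0], [2.4, -1.0], [-0.2, 1.2], [-0.7, 1.3], [-0.4, -0.9], [1.0, -1.5]]
capW [ 616.5 -134.8  105. ]
[([300, 234, 41, 34, 1104], [319.4, 250.6]), ([206, 255, 39, 34, 1010], [224.8, 271.5]), ([108, 306, 44, 41, 1343], [129.4, 326.4])]
t 1.08 p [ 596.9 -259.9  231.5] f [-0.8 -1.7 -1.5] q [ 0.95  1.1  -0.64  1.21 -0.34  1.31  0.47] w 0.99
[[[-1.88, -0.02, 1.81], [0.1, 2.99, -0.16]], [[-1.97, -0.03, 1.71], [0.1, 2.99, -0.16]], [[-2.06, -0.03, 1.6], [0.1, 2.99, -0.16]], [[-2.14, -0.03, 1.49], [0.1, 2.99, -0.16]], [[-2.22, -0.04, 1.38], [0.1, 2.99, -0.16]]]
```

Call:
{"name": "drive_tool", "arguments": {"plan": [[[-1.9,0,1.8],[0.1,3,-0.1]],[[-1.95,0,1.7],[0.1,3,-0.1]],[[-2.05,0,1.6],[0.1,3,-0.1]],[[-2.1,0,1.5],[0.1,3,-0.1]],[[-2.0,0,1.2],[0.1,3,-0.1]]]}}

```text
t: 1.5
position: [603.7, -230.3, 112.2]
orientation: [-0.37, 0.624, 0.528, 0.441]
ft_force: [0.6, 0.3, 0.3]
gripper_width: 0.991
grip_force: 0.0
```

Call:
{"name": "drive_tool", "arguments": {"plan": [[[0,0,0],[0,0,0]],[[0,0,0],[0,0,0]]]}}

```text
t: 1.67
position: [603.2, -229.9, 111.9]
orientation: [-0.371, 0.625, 0.528, 0.44]
ft_force: [0.6, 0.4, 0.6]
gripper_width: 0.998
grip_force: 0.0
```

```bash
python3 - <<'E'
from plan import *
J=np.array([617.,-137.3,65]); T=tool(70); d=T.apply([0,0,1])
s=arm.read_state(); print(s['qvel'].round(3), 'axis d',q2R(s['orientation']).as_matrix().round(3).tolist(), T.as_matrix().round(3).tolist())
rows([(J-60*d,T,3),(J,T,4)])
E
```

```text
[-0.003 -0.101 -0.054 -0.026 -0.027  0.006 -0.003] axis d [[0.057, 0.986, 0.158], [0.333, -0.168, 0.928], [0.941, 0.0, -0.338]] [[0.061, 0.984, 0.168], [0.337, -0.179, 0.925], [0.94, 0.0, -0.342]]
t 1.67 p [ 603.2 -229.9  111.9] f [0.6 0.4 0.6] q [ 0.97  1.4  -0.7   1.14 -0.38  1.34  0.62] w 1.0
[[[-0.41, -0.08, 1.47], [-0.21, -0.08, 0.08]], [[-0.41, -0.09, 1.47], [-0.21, -0.08, 0.08]], [[-0.4, -0.09, 1.47], [-0.21, -0.08, 0.08]]]
[[[-0.0, 0.0, 1.5], [0.0, 0.0, 0.0]], [[0.0, -0.0, 1.5], [0.0, 0.0, 0.0]], [[0.0, -0.0, 1.5], [0.0, 0.0, 0.0]], [[-0.0, 0.0, 1.5], [0.0, 0.0, 0.0]]]
```

Call:
{"name": "drive_tool", "arguments": {"plan": [[[-0.4,-0.1,1.5],[-0.2,0,0]],[[-0.4,-0.1,1.5],[-0.2,0,0]],[[-0.4,-0.1,1.5],[-0.2,0,0]],[[0,0,1],[0,0,0]],[[0,0,1],[0,0,0]]]}}

```text
t: 2.08
position: [612.6, -173.9, 83.6]
orientation: [-0.364, 0.626, 0.528, 0.443]
ft_force: [1.1, 0.6, -0.2]
gripper_width: 0.997
grip_force: 0.0
```

Call:
{"name": "drive_tool", "arguments": {"plan": [[[0,0,1],[0,0,0]],[[0,0,1],[0,0,0]],[[0,0,1],[0,0,0]],[[0,0,0.5],[0,0,0]],[[0,0,0],[0,0,0]]]}}

```text
t: 2.5
position: [617.0, -139.8, 68.8]
orientation: [-0.367, 0.626, 0.527, 0.443]
ft_force: [-0.5, 0.3, 0.1]
gripper_width: 0.997
grip_force: 0.0
```

```bash
python3 - <<'E'
from plan import *
J=np.array([617.,-137.3,65]); T=tool(70); rows([(J,T,1)])
w=snap('wrist','wrist2'); s=snap('side','side2')
M=np.hstack([w['image'][:,:,::-1][:,:,:],s['image'][100:,:,::-1][:,:][:0+380]][:1]); 
M=np.zeros((600,800,3),np.uint8); M[:300,:400]=cv2.resize(w['image'][:,:,::-1],(400,300)); M[300:,:400]=0
M[:,400:]=cv2.resize(s['image'][200:400,350:483,::-1],(400,600),interpolation=cv2.INTER_CUBIC)
cv2.imwrite('pics/m2.png',M)
E
```

```text
t 2.5 p [ 617.  -139.8   68.8] f [-0.5  0.3  0.1] q [ 0.91  1.43 -0.73  1.3  -0.41  1.1   0.68] w 1.0
[[[-0.28, -0.04, 0.36], [-0.05, -0.25, 0.45]]]
```

View pics/m2.png

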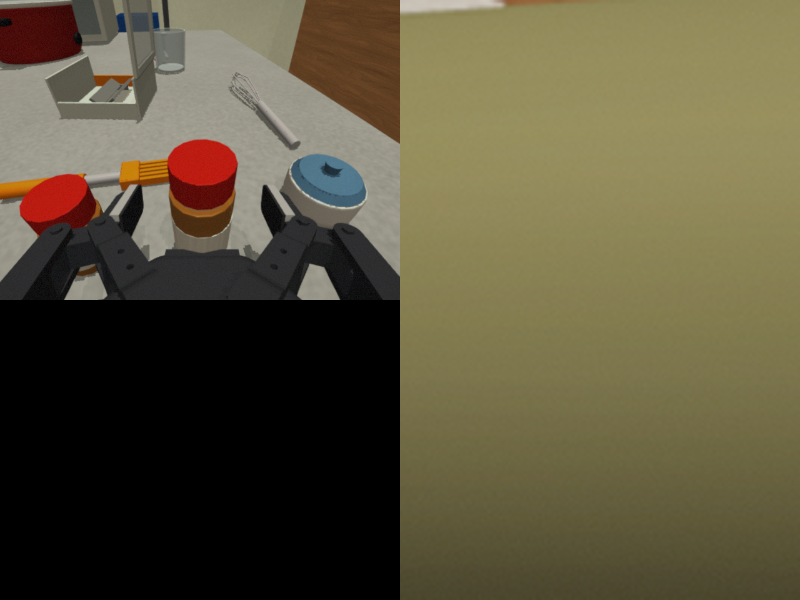

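The tall jar is centred between the open jaws: in the wrist view its cap is at about (202,170) between pads at 130 and 275. The side view is blocked by the forearm. I'll close the gripper.

Call:
{"name": "drive_tool", "arguments": {"plan": [[[-0.2,0,0.3],[0,0,0]],[[0,0,0],[0,0,0]]]}}

```text
t: 2.77
position: [617.5, -139.8, 65.4]
orientation: [-0.366, 0.627, 0.526, 0.443]
ft_force: [0.3, 0.4, 0.1]
gripper_width: 0.995
grip_force: 0.0
```

Call:
{"name": "drive_tool", "arguments": {"plan": [[[0,0,0],[0,0,0]],[[0,0,0],[0,0,0]],[[0,0,0],[0,0,0]],[[0,0,0],[0,0,0]],[[0,0,0],[0,0,0]]], "gripper": 3.5, "squeeze": 40}}

```text
t: 3.18
position: [617.6, -139.6, 66.1]
orientation: [-0.366, 0.626, 0.527, 0.443]
ft_force: [0.9, -0.5, 0.5]
gripper_width: 0.5
grip_force: 41.4
```

Call:
{"name": "drive_tool", "arguments": {"plan": [[[0,0,0],[0,0,0]],[[0,0,0],[0,0,0]],[[0,0,0],[0,0,0]]]}}

```text
t: 3.43
position: [617.6, -139.6, 66.1]
orientation: [-0.366, 0.626, 0.527, 0.443]
ft_force: [-0.3, 0.3, 0.9]
gripper_width: 0.504
grip_force: 41.4
```

```bash
cat > jar.py <<'E'
from plan import *
# jar in tool frame, from the grasp moment
Rg=q2R([-0.366,0.626,0.527,0.443]); pg=np.array([617.6,-139.6,66.1])
aj=Rg.inv().apply([0,0,1.]); aj[1]=0; aj/=np.linalg.norm(aj)
mt=Rg.inv().apply(np.array([617.,-137.3,52.5])-pg); mt[1]=0
C=np.array([498.1,188.3,0]); CY=-0.189
PT=np.degrees(np.arctan2(aj[2],aj[0]))  # tool pitch at placing: jar axis level
def place(h,along=0.,dx=0.):
    Rz=R.from_euler('z',CY); T=None
    T=min((tool(p,np.degrees(CY)) for p in np.arange(-40,40,.05)),key=lambda t:abs(t.apply(aj)[2]))
    mid=C+Rz.apply([dx,along,42+h]); return mid-T.apply(mt),T
E
python3 - <<'E'
from jar import *
print('aj',aj.round(3),'mid',mt.round(1)); p,T=place(130); print(p.round(1),T.apply([0,0,1]).round(3),T.apply(aj).round(3))
s=arm.read_state()
P1=s['position']+[0,0,120]
rows([(P1,q2R(s['orientation']),5),(p,T,20)])
E
```

```text
aj [ 0.941  0.    -0.339] mid [-12.1   0.    6.6]
[500.7 201.6 174.2] [-0.064 -0.334 -0.941] [ 0.188  0.982 -0.   ]
t 3.43 p [ 617.6 -139.6   66.1] f [-0.3  0.3  0.9] q [ 0.91  1.44 -0.73  1.3  -0.41  1.1   0.68] w 0.5
[[[2.26, 0.02, -0.81], [0.0, 0.0, 0.0]], [[2.26, 0.02, -0.81], [0.0, 0.0, 0.0]], [[2.26, 0.02, -0.81], [0.0, 0.0, 0.0]], [[2.26, 0.02, -0.81], [0.0, 0.0, 0.0]], [[2.26, 0.02, -0.81], [0.0, 0.0, 0.0]]]
[[[0.49, -0.88, 1.5], [0.01, -4.5, 0.04]], [[0.6, -0.88, 1.46], [0.01, -4.5, 0.04]], [[0.71, -0.88, 1.41], [0.01, -4.5, 0.04]], [[0.82, -0.88, 1.35], [0.01, -4.5, 0.04]], [[0.92, -0.88, 1.28], [0.01, -4.5, 0.04]]]
[[[1.02, -0.88, 1.2], [0.01, -4.5, 0.04]], [[1.11, -0.88, 1.12], [0.01, -4.5, 0.04]], [[1.19, -0.88, 1.03], [0.01, -4.5, 0.04]], [[1.27, -0.88, 0.93], [0.01, -4.5, 0.04]], [[1.34, -0.88, 0.83], [0.01, -4.5, 0.04]]]
[[[1.4, -0.88, 0.72], [0.01, -4.5, 0.04]], [[1.45, -0.88, 0.61], [0.01, -4.5, 0.04]], [[1.49, -0.89, 0.49], [0.01, -4.5, 0.04]], [[1.53, -0.89, 0.37], [0.01, -4.5, 0.04]], [[1.55, -0.89, 0.25], [0.01, -4.5, 0.04]]]
[[[1.56, -0.89, 0.13], [0.01, -4.5, 0.04]], [[1.57, -0.89, 0.01], [0.01, -4.5, 0.04]], [[1.56, -0.89, -0.11], [0.01, -4.5, 0.04]], [[1.55, -0.89, -0.24], [0.01, -4.5, 0.04]], [[1.53, -0.89, -0.36], [0.01, -4.5, 0.04]]]
```

```bash
python3 - <<'E'
from jar import *
p,T=place(140); s=arm.read_state(); q=q2R(s['orientation'])
rows([((610,-139.6,220),q,5),((458,-40,225),tool(30,np.degrees(CY)),10),(p,T,12)])
E
```

```text
t 3.43 p [ 617.6 -139.6   66.1] f [-0.3  0.3  0.9] q [ 0.91  1.44 -0.73  1.3  -0.41  1.1   0.68] w 0.5
[[[2.89, -0.12, -1.07], [0.0, 0.0, 0.0]], [[2.89, -0.12, -1.07], [0.0, 0.0, 0.0]], [[2.89, -0.12, -1.07], [0.0, 0.0, 0.0]], [[2.89, -0.12, -1.07], [0.0, 0.0, 0.0]], [[2.89, -0.12, -1.07], [0.0, 0.0, 0.0]]]
[[[0.3, -1.67, 0.65], [-0.02, -4.02, 0.08]], [[0.34, -1.67, 0.62], [-0.02, -4.02, 0.08]], [[0.38, -1.67, 0.6], [-0.02, -4.02, 0.08]], [[0.42, -1.67, 0.57], [-0.02, -4.02, 0.08]], [[0.46, -1.67, 0.54], [-0.02, -4.02, 0.08]]]
[[[0.49, -1.68, 0.5], [-0.02, -4.02, 0.08]], [[0.53, -1.68, 0.47], [-0.02, -4.02, 0.08]], [[0.55, -1.68, 0.43], [-0.02, -4.02, 0.08]], [[0.58, -1.68, 0.39], [-0.02, -4.02, 0.08]], [[0.6, -1.68, 0.35], [-0.02, -4.02, 0.08]]]
[[[1.6, -0.03, 1.32], [-0.0, -4.15, -0.0]], [[1.69, -0.03, 1.2], [-0.0, -4.15, -0.0]], [[1.77, -0.03, 1.07], [-0.0, -4.15, -0.0]], [[1.85, -0.03, 0.94], [-0.0, -4.15, -0.0]], [[1.91, -0.03, 0.8], [-0.0, -4.15, -0.0]]]
[[[1.96, -0.03, 0.66], [-0.0, -4.15, -0.0]], [[2.01, -0.03, 0.52], [-0.0, -4.15, -0.0]], [[2.04, -0.03, 0.37], [-0.0, -4.15, -0.0]], [[2.06, -0.03, 0.22], [-0.0, -4.15, -0.0]], [[2.07, -0.03, 0.07], [-0.0, -4.15, -0.0]]]
[[[2.07, -0.03, -0.08], [-0.0, -4.15, -0.0]], [[2.06, -0.03, -0.23], [-0.0, -4.15, -0.0]]]
```

Call:
{"name": "drive_tool", "arguments": {"plan": [[[0.5,0,-0.2],[0,0,0]],[[0.5,0,-0.2],[0,0,0]],[[1,0,-0.4],[0,0,0]]]}}

```text
t: 3.68
position: [616.7, -140.2, 86.7]
orientation: [-0.366, 0.627, 0.526, 0.442]
ft_force: [0.1, 0.1, -1.7]
gripper_width: 0.504
grip_force: 41.4
```

Lifted about 20 mm and the wrist feels the jar's weight (−1.7 N). I'll carry on with the lift and then move sideways.

Call:
{"name": "drive_tool", "arguments": {"plan": [[[2.5,0,-0.9],[0,0,0]],[[2.5,0,-0.9],[0,0,0]],[[2.5,0,-0.9],[0,0,0]],[[2.5,0,-0.9],[0,0,0]],[[2.5,0,-0.9],[0,0,0]]]}}

```text
t: 4.1
position: [616.0, -139.7, 222.5]
orientation: [-0.366, 0.626, 0.527, 0.443]
ft_force: [-0.5, -0.2, -1.3]
gripper_width: 0.503
grip_force: 41.4
```

Call:
{"name": "drive_tool", "arguments": {"plan": [[[0.3,-1.7,0.65],[0,-4,0.1]],[[0.35,-1.7,0.6],[0,-4,0.1]],[[0.4,-1.7,0.6],[0,-4,0.1]],[[0.4,-1.7,0.55],[0,-4,0.1]],[[0.45,-1.7,0.55],[0,-4,0.1]]]}}

```text
t: 4.52
position: [538.0, -90.0, 224.0]
orientation: [-0.269, 0.697, 0.58, 0.325]
ft_force: [-0.5, 0.9, -1.8]
gripper_width: 0.5
grip_force: 41.4
```

Call:
{"name": "drive_tool", "arguments": {"plan": [[[0.5,-1.7,0.5],[0,-4,0.1]],[[0.55,-1.7,0.45],[0,-4,0.1]],[[0.55,-1.7,0.45],[0,-4,0.1]],[[0.6,-1.7,0.4],[0,-4,0.1]],[[0.6,-1.7,0.35],[0,-4,0.1]]]}}

```text
t: 4.93
position: [460.8, -39.0, 227.2]
orientation: [-0.166, 0.745, 0.615, 0.198]
ft_force: [0.3, 0.5, -1.1]
gripper_width: 0.502
grip_force: 41.4
```

```bash
python3 - <<'E'
from jar import *
p,T=place(140); print(p.round(1)); rows([(p,T,15)])
E
```

```text
[500.7 201.6 184.2]
t 4.93 p [460.8 -39.  227.2] f [ 0.3  0.5 -1.1] q [ 0.68  0.66 -0.57  2.07 -0.37  0.54  0.34] w 0.5
[[[1.26, -0.04, 1.06], [-0.02, -3.32, -0.0]], [[1.32, -0.04, 0.99], [-0.02, -3.32, -0.0]], [[1.38, -0.04, 0.91], [-0.02, -3.32, -0.0]], [[1.43, -0.04, 0.83], [-0.02, -3.32, -0.0]], [[1.47, -0.04, 0.74], [-0.02, -3.32, -0.0]]]
[[[1.52, -0.04, 0.66], [-0.02, -3.32, -0.0]], [[1.55, -0.04, 0.57], [-0.02, -3.32, -0.0]], [[1.58, -0.04, 0.48], [-0.02, -3.32, -0.0]], [[1.61, -0.04, 0.38], [-0.02, -3.32, -0.0]], [[1.63, -0.04, 0.29], [-0.02, -3.32, -0.0]]]
[[[1.64, -0.04, 0.2], [-0.02, -3.32, -0.0]], [[1.65, -0.04, 0.1], [-0.02, -3.32, -0.0]], [[1.65, -0.04, 0.0], [-0.02, -3.32, -0.0]], [[1.65, -0.04, -0.09], [-0.02, -3.32, -0.0]], [[1.64, -0.04, -0.19], [-0.02, -3.32, -0.0]]]
```

Call:
{"name": "drive_tool", "arguments": {"plan": [[[1.25,0,1.05],[0,-3.3,0]],[[1.3,-0.1,1.0],[0,-3.3,0]],[[1.4,0,0.9],[0,-3.3,0]],[[1.4,-0.1,0.85],[0,-3.3,0]],[[1.45,0,0.75],[0,-3.3,0]]]}}

```text
t: 5.35
position: [474.4, 41.5, 212.5]
orientation: [-0.077, 0.765, 0.632, 0.09]
ft_force: [0.0, -0.1, -1.5]
gripper_width: 0.5
grip_force: 41.4
```

Call:
{"name": "drive_tool", "arguments": {"plan": [[[1.5,-0.1,0.65],[0,-3.3,0]],[[1.55,0,0.55],[0,-3.3,0]],[[1.6,-0.1,0.5],[0,-3.3,0]],[[1.6,0,0.4],[0,-3.3,0]],[[1.65,-0.1,0.3],[0,-3.3,0]]]}}

```text
t: 5.77
position: [486.7, 122.6, 198.2]
orientation: [0.014, 0.77, 0.637, -0.021]
ft_force: [0.5, -0.3, -1.5]
gripper_width: 0.502
grip_force: 41.4
```

Call:
{"name": "drive_tool", "arguments": {"plan": [[[1.65,0,0.2],[0,-3.3,0]],[[1.65,-0.1,0.1],[0,-3.3,0]],[[1.65,0,0],[0,-3.3,0]],[[1.65,-0.1,-0.1],[0,-3.3,0]],[[1.6,0,-0.2],[0,-3.3,0]]]}}

```text
t: 6.18
position: [499.3, 203.3, 184.2]
orientation: [0.105, 0.759, 0.629, -0.132]
ft_force: [0.5, -0.7, -1.7]
gripper_width: 0.501
grip_force: 41.4
```

Call:
{"name": "drive_tool", "arguments": {"plan": [[[0,0,0],[0,0,0]],[[0,0,0],[0,0,0]]]}}

```text
t: 6.35
position: [499.3, 204.3, 183.1]
orientation: [0.104, 0.758, 0.63, -0.131]
ft_force: [-0.3, -1.3, -2.0]
gripper_width: 0.502
grip_force: 41.4
```

```bash
python3 - <<'E'
from jar import *
p,T=place(140); rows([(p,T,2)])
e=snap('scene','scene3'); s=snap('side','side3')
M=np.zeros((600,800,3),np.uint8)
M[:,:400]=cv2.resize(e['image'][110:260,250:350,::-1],(400,600),interpolation=cv2.INTER_CUBIC)
M[:,400:]=cv2.resize(s['image'][110:310,180:313,::-1],(400,600),interpolation=cv2.INTER_CUBIC)
cv2.imwrite('pics/m3.png',M)
E
```

```text
t 6.35 p [499.3 204.3 183.1] f [-0.3 -1.3 -2. ] q [-0.78  0.8   0.32  1.73  0.03  0.87 -0.74] w 0.5
[[[-0.13, 0.09, -0.01], [-0.16, -0.33, 0.19]], [[-0.13, 0.09, -0.01], [-0.16, -0.33, 0.19]]]
```

View pics/m3.png

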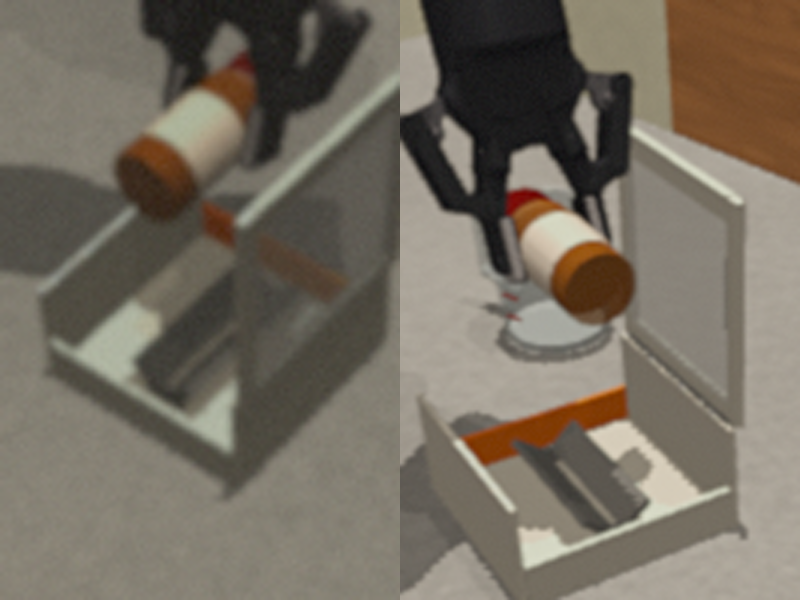

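The jar is level over the cradle with its cap towards the orange end. Base disc centre: scene (288.8,155.5), side (246,204). I'll compare this with the expected position.

```bash
python3 - <<'E'
from jar import *
S,E=load('side3'),load('scene3'); s=arm.read_state(); q=q2R(s['orientation'])
b,e=tri((S,246,204),(E,288.8,155.5)); x=s['position']+q.apply(mt-52.5*aj)
print('base seen',b.round(1),e,'expected',x.round(1),'axis',q.apply(aj).round(3))
Rz=R.from_euler('z',CY); print('in caddy: seen',Rz.inv().apply(b-C).round(1),'exp',Rz.inv().apply(x-C).round(1), 'proj exp',proj(S,x).round(1),proj(E,x).round(1))
p,T=place(140); p3,_=place(12); p4,_=place(1); rows([(p,T,1),(p3,T,10),(p4,T,4)])
E
```

```text
base seen [491.3 143.6 180.1] [0.7, 0.7] expected [487.3 135.4 181.4] axis [0.189 0.982 0.009]
in caddy: seen [  1.8 -45.1 180.1] exp [ -0.7 -53.9 181.4] proj exp [246.8 205.5] [285.1 157.3]
t 6.45 p [499.8 200.3 184.2] f [-0.4 -0.7 -0.4] q [-0.78  0.79  0.32  1.73  0.03  0.87 -0.73] w 0.5
[[[0.14, 0.06, -0.05], [-0.36, -0.54, 0.06]]]
[[[0.43, 0.0, 1.2], [0.0, 0.0, 0.0]], [[0.43, 0.0, 1.2], [0.0, 0.0, 0.0]], [[0.43, 0.0, 1.2], [0.0, 0.0, 0.0]], [[0.43, 0.0, 1.2], [0.0, 0.0, 0.0]], [[0.43, 0.0, 1.2], [0.0, 0.0, 0.0]]]
[[[0.43, 0.0, 1.2], [0.0, 0.0, 0.0]], [[0.43, 0.0, 1.2], [0.0, 0.0, 0.0]], [[0.43, 0.0, 1.2], [0.0, 0.0, 0.0]], [[0.43, 0.0, 1.2], [0.0, 0.0, 0.0]], [[0.43, 0.0, 1.2], [0.0, 0.0, 0.0]]]
[[[0.09, 0.0, 0.26], [0.0, 0.0, 0.0]], [[0.09, 0.0, 0.26], [0.0, 0.0, 0.0]], [[0.09, 0.0, 0.26], [0.0, 0.0, 0.0]], [[0.09, 0.0, 0.26], [0.0, 0.0, 0.0]]]
```

Call:
{"name": "drive_tool", "arguments": {"plan": [[[0.4,0,1.2],[-0.3,-0.5,0]],[[0.45,0,1.2],[0,0,0]],[[0.45,0,1.2],[0,0,0]],[[0.4,0,1.2],[0,0,0]],[[0.45,0,1.2],[0,0,0]]]}}

```text
t: 6.87
position: [500.3, 199.9, 118.9]
orientation: [0.11, 0.759, 0.628, -0.133]
ft_force: [-0.1, 0.6, -1.2]
gripper_width: 0.503
grip_force: 41.4
```

Call:
{"name": "drive_tool", "arguments": {"plan": [[[0.4,0,1.2],[0,0,0]],[[0.45,0,1.2],[0,0,0]],[[0.4,0,1.2],[0,0,0]],[[0.4,0,1.1],[0,0,0]],[[0,0,0],[0,0,0]]]}}

```text
t: 7.28
position: [499.1, 200.0, 67.8]
orientation: [0.109, 0.758, 0.628, -0.135]
ft_force: [0.6, 0.7, -1.5]
gripper_width: 0.508
grip_force: 41.4
```

```bash
python3 - <<'E'
from jar import *
s=arm.read_state(); q=q2R(s['orientation']); Rz=R.from_euler('z',CY); x=s['position']+q.apply(mt)
print('mid in caddy',Rz.inv().apply(x-C).round(1),'axis',Rz.inv().apply(q.apply(aj)).round(3))
p4,T=place(1); rows([(p4,T,5)])
E
```

```text
mid in caddy [-1.2 -1.9 65.6] axis [-0.002  1.    -0.002]
t 7.28 p [499.1 200.   67.8] f [ 0.6  0.7 -1.5] q [-0.77  0.98  0.29  1.78  0.01  0.65 -0.77] w 0.51
[[[0.19, 0.03, 0.41], [-0.03, 0.02, 0.03]], [[0.19, 0.03, 0.41], [-0.03, 0.02, 0.03]], [[0.19, 0.03, 0.41], [-0.03, 0.02, 0.03]], [[0.19, 0.03, 0.41], [-0.03, 0.02, 0.03]], [[0.19, 0.02, 0.41], [-0.03, 0.02, 0.03]]]
```

Now 23 mm above the seat, so I lower gently and watch the force.

Call:
{"name": "drive_tool", "arguments": {"plan": [[[0.2,0,0.4],[0,0,0]],[[0.2,0,0.4],[0,0,0]],[[0.15,0,0.4],[0,0,0]],[[0.15,0,0.35],[0,0,0]],[[0,0,0],[0,0,0]]]}}

```text
t: 7.7
position: [500.4, 201.7, 52.8]
orientation: [0.11, 0.759, 0.628, -0.133]
ft_force: [0.3, -0.6, -2.0]
gripper_width: 0.5
grip_force: 41.4
```

Call:
{"name": "drive_tool", "arguments": {"plan": [[[0.07,0,0.2],[0,0,0]],[[0,0,0],[0,0,0]]]}}

```text
t: 7.87
position: [500.8, 201.6, 51.3]
orientation: [0.11, 0.759, 0.628, -0.133]
ft_force: [0.8, 0.7, 1.2]
gripper_width: 0.502
grip_force: 42.4
```

Call:
{"name": "drive_tool", "arguments": {"plan": [[[0.03,0,0.1],[0,0,0]],[[0,0,0],[0,0,0]]]}}

```text
t: 8.03
position: [500.8, 201.6, 50.8]
orientation: [0.11, 0.759, 0.628, -0.133]
ft_force: [-0.9, 1.7, 4.9]
gripper_width: 0.499
grip_force: 44.8
```

```bash
python3 - <<'E'
from jar import *
s=arm.read_state(); q=q2R(s['orientation']); Rz=R.from_euler('z',CY); x=s['position']+q.apply(mt)
print('mid in caddy',Rz.inv().apply(x-C).round(1),s['ft_force'].round(1),s['wrist_torque'].round(2))
E
```

```text
mid in caddy [ 0.2  0.  48.7] [-0.9  1.7  4.9] [ 0.3   0.29 -0.03]
```

Call:
{"name": "drive_tool", "arguments": {"plan": [[[0.03,0,0.1],[0,0,0]],[[0,0,0],[0,0,0]]]}}

```text
t: 8.2
position: [500.8, 201.6, 50.5]
orientation: [0.11, 0.759, 0.628, -0.133]
ft_force: [-1.3, 2.5, 10.2]
gripper_width: 0.504
grip_force: 47.6
```

```bash
python3 - <<'E'
from jar import *
s=arm.read_state(); q=q2R(s['orientation']); Rz=R.from_euler('z',CY); x=s['position']+q.apply(mt)
print('mid in caddy',Rz.inv().apply(x-C).round(1),s['ft_force'].round(1),s['wrist_torque'].round(2))
e=snap('scene','scene4'); s=snap('side','side4')
M=np.zeros((600,800,3),np.uint8)
M[:,:400]=cv2.resize(e['image'][130:250,255:335,::-1],(400,600),interpolation=cv2.INTER_CUBIC)
M[:,400:]=cv2.resize(s['image'][190:310,215:295,::-1],(400,600),interpolation=cv2.INTER_CUBIC)
cv2.imwrite('pics/m4.png',M)
E
```

```text
mid in caddy [ 0.2 -0.  48.3] [-1.3  2.5 10.2] [ 0.04  0.64 -0.14]
```

View pics/m4.png

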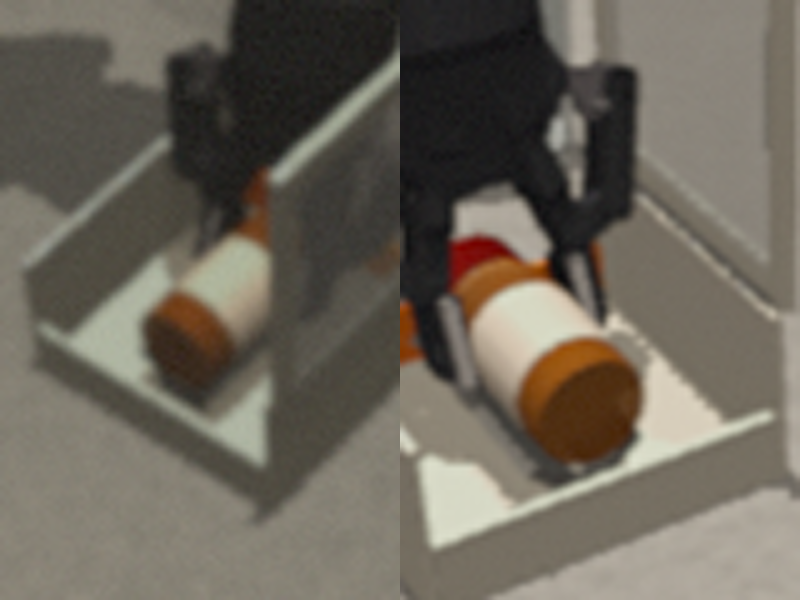

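The jar is in the cradle. Base disc centre: scene (292.4,199), side (251.4,271.6). Triangulating.

```bash
python3 - <<'E'
from jar import *
S,E=load('side4'),load('scene4'); Rz=R.from_euler('z',CY)
b,e=tri((S,251.4,271.6),(E,292.4,199)); print(Rz.inv().apply(b-C).round(1),e)
x=C+Rz.apply([0,-52.5,42]); print(proj(S,x).round(1),proj(E,x).round(1))
E
```

```text
[  0.7 -44.5  43. ] [0.2, 0.2]
[253.1 274.3] [289.9 201.4]
```

Call:
{"name": "drive_tool", "arguments": {"plan": [[[0,0,-0.1],[0,0,0]],[[0,0,0],[0,0,0]]]}}

```text
t: 8.47
position: [500.8, 201.6, 50.9]
orientation: [0.11, 0.759, 0.628, -0.133]
ft_force: [-0.2, -0.5, 5.0]
gripper_width: 0.502
grip_force: 44.8
```

Call:
{"name": "drive_tool", "arguments": {"plan": [[[0,0,0],[0,0,0]],[[0,0,0],[0,0,0]],[[0,0,0],[0,0,0]],[[0,0,0],[0,0,0]],[[0,0,0],[0,0,0]]], "gripper": 6}}

```text
t: 8.88
position: [500.6, 201.8, 49.8]
orientation: [0.11, 0.759, 0.628, -0.133]
ft_force: [0.5, 0.0, -0.4]
gripper_width: 0.704
grip_force: 0.0
```

Call:
{"name": "drive_tool", "arguments": {"plan": [[[0,0,-0.5],[0,0,0]],[[-0.2,0,-1],[0,0,0]],[[-0.3,0,-1.5],[0,0,0]],[[-0.4,0,-2],[0,0,0]],[[-0.5,0,-2],[0,0,0]]]}}

```text
t: 9.3
position: [502.6, 212.5, 121.9]
orientation: [0.11, 0.759, 0.628, -0.133]
ft_force: [-0.1, 0.7, -1.0]
gripper_width: 0.709
grip_force: 0.0
```

Call:
{"name": "drive_tool", "arguments": {"plan": [[[-0.9,0,-3],[0,4,0]],[[-0.6,0,-3],[0,4,0]],[[-0.4,0,-3],[0,4,0]],[[-0.2,0,-3],[0,4,0]],[[0,0,-3],[0,4,0]]]}}

```text
t: 9.72
position: [504.7, 222.4, 275.4]
orientation: [-0.002, 0.77, 0.638, 0.003]
ft_force: [0.7, 0.4, -0.4]
gripper_width: 0.701
grip_force: 0.0
```

```bash
python3 - <<'E'
from jar import *
rows([])
e=snap('scene','scene5'); s=snap('side','side5')
M=np.zeros((600,800,3),np.uint8)
M[:,:400]=cv2.resize(e['image'][130:250,255:335,::-1],(400,600),interpolation=cv2.INTER_CUBIC)
M[:,400:]=cv2.resize(s['image'][190:310,215:295,::-1],(400,600),interpolation=cv2.INTER_CUBIC)
cv2.imwrite('pics/m5.png',M)
E
```

```text
t 9.72 p [504.7 222.4 275.4] f [ 0.7  0.4 -0.4] q [-0.59  0.56  0.15  1.78 -0.12  0.8  -0.57] w 0.7
```

View pics/m5.png

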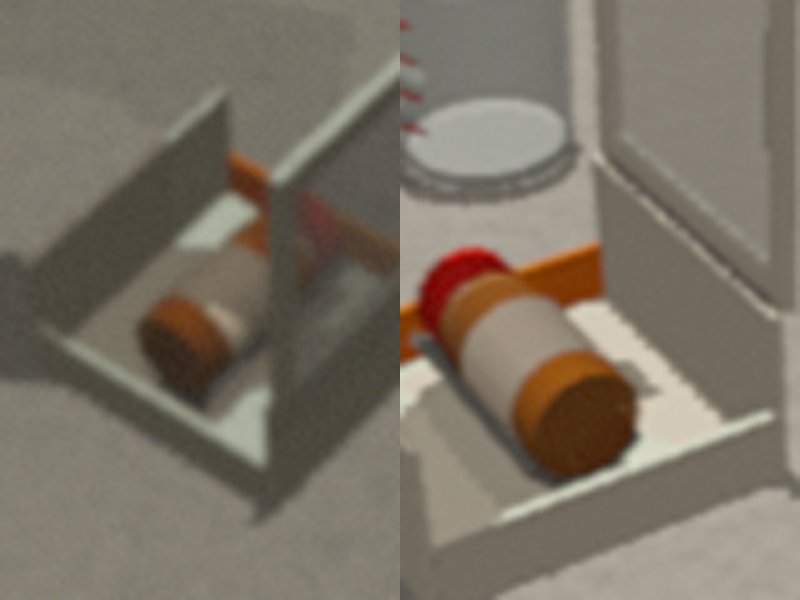

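The jar lies seated in the cradle, released, cap at the orange end. Its base disc is at scene (291.6,200) and side (250,273.6), close to the ideal projection. Next I plan the lid: go behind it with closed fingers and sweep it shut.

```bash
cat >> jar.py <<'E'
def lidp(th,dx=0,r=120,dz=0):
    c=np.array([72-r*np.cos(th)+6*np.sin(th)+14.5+dx,0,72+r*np.sin(th)+6*np.cos(th)+22+dz])
    return C+R.from_euler('z',CY).apply(c)
TD=tool(0,np.degrees(CY))
E
python3 - <<'E'
from jar import *
A=lidp(1.62,dx=32,dz=75); B=lidp(1.62,dx=25)
print(A.round(),B.round())
rows([(A,TD,5),(B,TD,5)])
W=[lidp(1.62)]+[lidp(t) for t in np.linspace(1.62,-.02,26)[1:]]
p=B
for w in [W[0]]+W[1:]:
    print(((TD.inv().apply(w-p))/10).round(2).tolist(),end=' '); p=w
E
```

```text
[626. 164. 289.] [619. 165. 214.]
t 9.82 p [507.7 220.4 278.8] f [ 0.8 -0.4 -0.9] q [-0.59  0.56  0.15  1.78 -0.12  0.8  -0.57] w 0.71
[[[-0.65, 2.54, -0.18], [0.1, -0.11, -0.04]], [[-0.66, 2.54, -0.18], [0.1, -0.11, -0.04]], [[-0.66, 2.54, -0.19], [0.1, -0.11, -0.04]], [[-0.66, 2.54, -0.19], [0.1, -0.11, -0.04]], [[-0.66, 2.54, -0.19], [0.1, -0.11, -0.04]]]
[[[0.0, -0.14, 1.5], [-0.0, 0.0, 0.0]], [[-0.0, -0.14, 1.5], [-0.0, 0.0, 0.0]], [[-0.0, -0.14, 1.5], [-0.0, 0.0, 0.0]], [[-0.0, -0.14, 1.5], [-0.0, 0.0, 0.0]], [[0.0, -0.14, 1.5], [-0.0, 0.0, 0.0]]]
[0.0, -2.5, 0.0] [0.0, -0.79, -0.05] [-0.0, -0.79, -0.0] [-0.0, -0.79, 0.05] [0.0, -0.78, 0.1] [0.0, -0.77, 0.15] [-0.0, -0.76, 0.2] [-0.0, -0.75, 0.25] [-0.0, -0.73, 0.3] [0.0, -0.71, 0.35] [0.0, -0.68, 0.39] [0.0, -0.65, 0.44] [-0.0, -0.62, 0.48] [0.0, -0.59, 0.52] [0.0, -0.56, 0.56] [-0.0, -0.52, 0.59] [0.0, -0.48, 0.63] [0.0, -0.44, 0.66] [0.0, -0.39, 0.68] [-0.0, -0.35, 0.71] [0.0, -0.3, 0.73] [-0.0, -0.25, 0.75] [-0.0, -0.2, 0.76] [0.0, -0.15, 0.77] [-0.0, -0.1, 0.78] [0.0, -0.05, 0.79]
```

Call:
{"name": "drive_tool", "arguments": {"plan": [[[-0.4,0.5,-1.5],[0,0,0]],[[-0.7,2.5,-0.1],[0,0,0]],[[-0.7,2.5,0],[0,0,0]],[[-0.7,2.5,0],[0,0,0]],[[-0.7,2.5,0],[0,0,0]]], "gripper": 0}}

```text
t: 10.23
position: [602.4, 171.0, 288.6]
orientation: [-0.001, 0.77, 0.638, 0.001]
ft_force: [-0.2, -0.3, -0.3]
gripper_width: 0.01
grip_force: 0.0
```

Call:
{"name": "drive_tool", "arguments": {"plan": [[[0,2,0],[0,0,0]],[[0,0,0],[0,0,0]],[[0,0,0],[0,0,0]]]}}

```text
t: 10.48
position: [621.6, 167.2, 287.8]
orientation: [-0.001, 0.771, 0.637, 0.0]
ft_force: [-0.8, 0.2, -0.5]
gripper_width: 0.003
grip_force: 0.0
```

```bash
python3 - <<'E'
from jar import *
rows([(lidp(1.62,dx=25),TD,5)])
E
```

```text
t 10.48 p [621.6 167.2 287.8] f [-0.8  0.2 -0.5] q [-0.41  0.68  0.15  1.47 -0.11  1.   -0.42] w 0.0
[[[-0.05, -0.04, 1.49], [-0.01, -0.02, 0.01]], [[-0.05, -0.04, 1.49], [-0.01, -0.02, 0.01]], [[-0.05, -0.04, 1.49], [-0.01, -0.02, 0.01]], [[-0.05, -0.04, 1.49], [-0.01, -0.02, 0.01]], [[-0.05, -0.04, 1.49], [-0.01, -0.02, 0.01]]]
```

Call:
{"name": "drive_tool", "arguments": {"plan": [[[0,0,1.5],[0,0,0]],[[0,0,1.5],[0,0,0]],[[-0.1,0,1.5],[0,0,0]],[[-0.1,-0.1,1.5],[0,0,0]],[[0,-0.1,1.4],[0,0,0]]]}}

```text
t: 10.9
position: [617.4, 167.2, 213.7]
orientation: [-0.002, 0.77, 0.638, 0.0]
ft_force: [0.3, -0.6, 0.6]
gripper_width: 0.003
grip_force: 0.0
```

Call:
{"name": "drive_tool", "arguments": {"plan": [[[0,-0.7,0],[0,0,0]],[[0,-0.7,0],[0,0,0]],[[0,-0.7,0],[0,0,0]],[[0,-0.5,0],[0,0,0]],[[0,-0.5,0],[0,0,0]]]}}

```text
t: 11.32
position: [588.5, 172.8, 215.7]
orientation: [-0.001, 0.77, 0.638, 0.002]
ft_force: [1.3, 0.9, -0.1]
gripper_width: 0.002
grip_force: 0.5
```

Call:
{"name": "drive_tool", "arguments": {"plan": [[[0,-0.8,0.05],[0,0,0]],[[0,-0.8,0.1],[0,0,0]],[[0,-0.75,0.15],[0,0,0]],[[0,-0.75,0.2],[0,0,0]],[[0,-0.75,0.25],[0,0,0]]]}}

```text
t: 11.73
position: [550.2, 179.5, 206.9]
orientation: [-0.001, 0.77, 0.638, 0.001]
ft_force: [0.8, 0.7, 0.5]
gripper_width: 0.002
grip_force: 0.5
```

```bash
python3 - <<'E'
from jar import *
s=arm.read_state(); c=R.from_euler('z',CY).inv().apply(s['position']-C); print(c.round(1), s['ft_force'].round(1))
k=c-[14.5,0,22]; d=k-[72,0,72]; print('corner r',np.hypot(d[0],d[2]),'th',np.arctan2(d[2],-d[0])-np.arcsin(6/np.hypot(d[0],d[2])))
E
```

```text
[ 52.8   1.1 206.9] [0.8 0.7 0.5]
corner r 117.7860302702002 th 1.2297713061575208
```

Contact forces of about 1 N show the lid is moving, at an angle of about 1.23 rad. I continue the arc.

Call:
{"name": "drive_tool", "arguments": {"plan": [[[0,-0.75,0.3],[0,0,0]],[[0,-0.7,0.3],[0,0,0]],[[0,-0.7,0.35],[0,0,0]],[[0,-0.7,0.4],[0,0,0]],[[0,-0.65,0.45],[0,0,0]]]}}

```text
t: 12.15
position: [515.7, 186.0, 188.5]
orientation: [-0.001, 0.77, 0.638, 0.001]
ft_force: [0.2, 0.1, -0.2]
gripper_width: 0.001
grip_force: 0.4
```

Call:
{"name": "drive_tool", "arguments": {"plan": [[[0,-0.6,0.5],[0,0,0]],[[0,-0.6,0.5],[0,0,0]],[[0,-0.55,0.55],[0,0,0]],[[0,-0.5,0.6],[0,0,0]],[[0,-0.5,0.6],[0,0,0]]]}}

```text
t: 12.57
position: [488.9, 191.2, 160.8]
orientation: [-0.001, 0.77, 0.638, 0.001]
ft_force: [-0.6, -0.5, 1.0]
gripper_width: 0.002
grip_force: 0.3
```

```bash
python3 - <<'E'
from jar import *
s=arm.read_state(); c=R.from_euler('z',CY).inv().apply(s['position']-C); print(c.round(1), s['ft_force'].round(1))
k=c-[14.5,0,22]; d=k-[72,0,72]; th=np.arctan2(d[2],-d[0])-np.arcsin(6/np.hypot(d[0],d[2])); print('corner r',np.hypot(d[0],d[2]),'th',th)
p=s['position']
for t in np.linspace(th,0.0,11)[1:]:
    w=lidp(t); print(((TD.inv().apply(w-p))/10).round(2).tolist(),end=' '); p=w
E
```

```text
[ -9.5   1.1 160.8] [-0.6 -0.5  1. ]
corner r 116.96433892292639 th 0.5562725567981922
[-0.11, -0.64, 0.39] [-0.0, -0.33, 0.58] [0.0, -0.3, 0.6] [0.0, -0.27, 0.61] [-0.0, -0.23, 0.63] [-0.0, -0.2, 0.64] [0.0, -0.16, 0.65] [-0.0, -0.13, 0.66] [0.0, -0.09, 0.66] [0.0, -0.05, 0.67]
```

Call:
{"name": "drive_tool", "arguments": {"plan": [[[0,-0.4,0.55],[0,0,0]],[[0,-0.35,0.6],[0,0,0]],[[0,-0.3,0.6],[0,0,0]],[[0,-0.3,0.6],[0,0,0]],[[0,-0.25,0.65],[0,0,0]]]}}

```text
t: 12.98
position: [473.5, 194.2, 130.8]
orientation: [-0.001, 0.77, 0.638, 0.001]
ft_force: [0.5, -1.0, 0.4]
gripper_width: 0.002
grip_force: 0.3
```

Call:
{"name": "drive_tool", "arguments": {"plan": [[[0,-0.2,0.65],[0,0,0]],[[0,-0.2,0.65],[0,0,0]],[[0,-0.15,0.65],[0,0,0]],[[0,-0.1,0.5],[0,0,0]],[[0,0,0],[0,0,0]]]}}

```text
t: 13.4
position: [466.7, 195.3, 105.8]
orientation: [-0.001, 0.77, 0.638, 0.0]
ft_force: [-0.2, -0.4, 0.3]
gripper_width: 0.001
grip_force: 0.0
```

```bash
python3 - <<'E'
from jar import *
s=arm.read_state(); c=R.from_euler('z',CY).inv().apply(s['position']-C); print(c.round(1), s['ft_force'].round(1))
E
```

```text
[-32.1   0.9 105.8] [-0.2 -0.4  0.3]
```

Call:
{"name": "drive_tool", "arguments": {"plan": [[[0,0,0.3],[0,0,0]],[[0,0,0.2],[0,0,0]],[[0,0,0],[0,0,0]]]}}

```text
t: 13.65
position: [467.5, 195.4, 101.7]
orientation: [-0.001, 0.77, 0.638, 0.001]
ft_force: [0.6, 0.4, -0.2]
gripper_width: -0.0
grip_force: 0.0
```

Call:
{"name": "drive_tool", "arguments": {"plan": [[[0,0,0.1],[0,0,0]],[[0,0,0.1],[0,0,0]],[[0,0,0],[0,0,0]]]}}

```text
t: 13.9
position: [467.6, 195.5, 100.1]
orientation: [-0.001, 0.77, 0.638, 0.001]
ft_force: [-0.5, -0.5, 0.5]
gripper_width: 0.003
grip_force: 0.4
```

Call:
{"name": "drive_tool", "arguments": {"plan": [[[0,0,0.1],[0,0,0]],[[0,0,0.1],[0,0,0]],[[0,0,0],[0,0,0]]]}}

```text
t: 14.15
position: [467.6, 195.5, 99.8]
orientation: [-0.001, 0.77, 0.638, 0.002]
ft_force: [-3.7, -0.4, 19.8]
gripper_width: 0.001
grip_force: 9.7
```

Call:
{"name": "drive_tool", "arguments": {"plan": [[[0,0,0.1],[0,0,0]],[[0,0,0],[0,0,0]]]}}

```text
t: 14.32
position: [467.6, 195.5, 99.6]
orientation: [-0.001, 0.77, 0.638, 0.002]
ft_force: [-4.0, -2.1, 28.6]
gripper_width: 0.003
grip_force: 14.3
```

Firm stop at z ≈ 99.7, where the shut lid should be (100). I back off and look.

Call:
{"name": "drive_tool", "arguments": {"plan": [[[0,0,-0.4],[0,0,0]],[[0,0,-1],[0,0,0]],[[0,0,-3],[0,0,0]],[[0,0,-4],[0,0,0]],[[0,0,-4],[0,0,0]]]}}

```text
t: 14.73
position: [466.6, 194.7, 222.1]
orientation: [-0.001, 0.77, 0.638, -0.0]
ft_force: [0.8, -0.0, 0.6]
gripper_width: -0.004
grip_force: 0.0
```

Call:
{"name": "drive_tool", "arguments": {"plan": [[[0,0,-2],[0,0,0]],[[0,0,0],[0,0,0]],[[0,0,0],[0,0,0]]]}}

```text
t: 14.98
position: [467.9, 195.3, 242.3]
orientation: [-0.001, 0.77, 0.638, 0.002]
ft_force: [-0.8, -0.5, -0.3]
gripper_width: 0.002
grip_force: 0.0
```

```bash
python3 - <<'E'
from jar import *
rows([])
e=snap('scene','scene6'); s=snap('side','side6')
M=np.zeros((600,800,3),np.uint8)
M[:,:400]=cv2.resize(s['image'][150:450,180:480,::-1],(400,400)).repeat(1,0)[:600] if 0 else 0
M[:300,:400]=cv2.resize(e['image'][:,:,::-1],(400,300)); M[300:,:400]=cv2.resize(s['image'][:,:,::-1],(400,300))
M[:,400:]=cv2.resize(s['image'][190:325,185:275+0,::-1] if 0 else s['image'][185:335,180:280,::-1],(400,600),interpolation=cv2.INTER_CUBIC)
cv2.imwrite('pics/m6.png',M)
E
```

```text
t 14.98 p [467.9 195.3 242.3] f [-0.8 -0.5 -0.3] q [-0.58  0.56  0.16  1.94 -0.14  0.65 -0.53] w 0.0
```

View pics/m6.png

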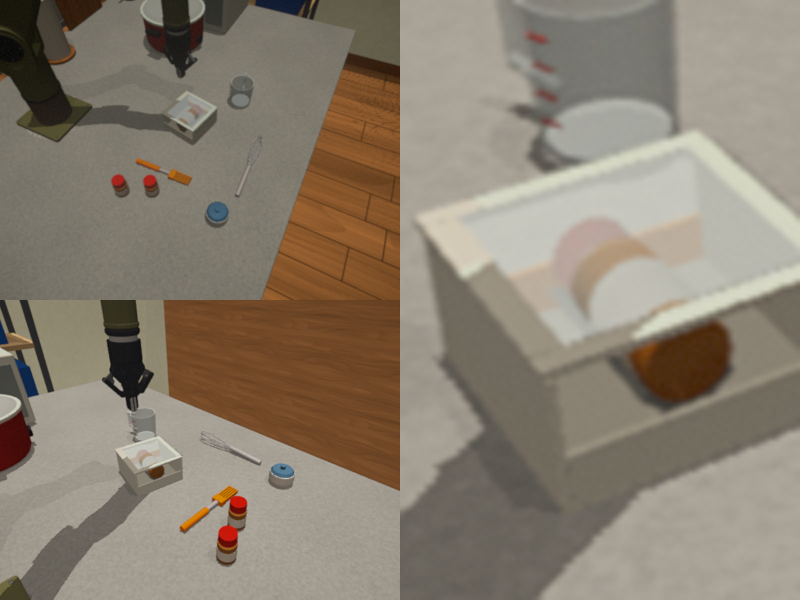

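The lid sits level and shut on the walls. The jar lies in the cradle with its cap at the orange end, both short jars stand, and the other items are where they were. Handing in.

```bash
python3 -c "
from station import arm
print(arm.job_done())"
```

```text
the job is handed in; nothing more can be done
None
```

The tall jar lies in the cradle with its cap at the orange end, the lid is shut, the other items look undisturbed in the last pictures, and the job is handed in (no verdict came back).

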